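Slide a plant marker out over the edge

ROBOT

A 7-joint arm with a two-finger parallel gripper is mounted at the origin on the work surface. World frame = base frame: x ahead of the robot, y to its left, z up, the work surface at z = 0. Lengths are in m, angles in rad, forces in N, time in s.
With the tool pointing down it reaches from about 0.4 to 0.875 m from the base axis. Payload 19.3 kg.
Tool frame: the origin (TCP) lies at the very end of the fingers, on their centre line; the grasp point (between the pads) lies 19 mm behind it; z points along the fingers, y is the line along which they close (so a half turn about z gives the same grasp; the last joint's range is limited). The gripper opens to 85 mm and grips with 20 to 120 N. Pads are 22 mm wide; open, the fingers measure 114 mm over their backs; the gripper's body (76 mm by 85 mm) begins 54 mm behind the grasp point. The pads swing forward as they close: fully open they stand 13 mm farther back than shut.
Start: joints at [-1.239, 0.521, -0.036, 1.599, 0.021, 1.021, -0.113], TCP at [0.244, 0.575, 0.231] pointing down, gripper open.
Joint ranges: [-2.91, 2.91], [-0.3, 2.13], [-1.5, 1.42], [0.17, 2.43], [-1.26, 4.41], [0.16, 1.93], [-2.52, 2.52]. Speed limits (rad/s): [1.89, 1.89, 2.39, 2.39, 3.01, 3.01, 3.01].

INTERFACE

Orientations are given as [roll, pitch, yaw] about the fixed x, y, z axes, in that order (R = Rz(yaw) Ry(pitch) Rx(roll)).
In Python, from workcell import bot gives the robot as it stands.
- The arm moves only by the tool jog_arm, never from a script. Its argument "motion" is a list of rows, each a list of 5 numbers: the shift along the tool's x, y, z scaled (see below), then the turn about the tool's z scaled (see below), then the opening, from 0 (shut) to 1 (fully open). A call has 1 to 12 rows; each row shifts and turns the commanded pose from where the row before left it, along the tool's axes as they then stand; what a row does not reach is not made up. The controller multiplies each number of a shift by 30 mm and each number of a turn by 0.08 rad. A row lasts 1/10 s, in which the tool goes at most 50 mm and 8.59 degrees, less where a joint would pass 70% of its speed; a pose out of reach is approached as far as the arm can. A call with a number of a shift or a turn outside -1 to 1 is refused whole. A call with a gripper value outside its range is refused whole. The fingers move at their own pace and stop on an object; "newtons" is the grip in N (left out, the last holds). Time passes only in rows, so rows that do not move let the fingers close. It gives the time, the measured TCP pose, the force, the opening and the grip force at its end, in the units of the state.
- bot.observe(): the state, without advancing time (a new reading comes with each control period).
- bot.grab_frame(name): name is "scene" or "top" or "wrist"; returns a dict with "pixels" (384x512x3 uint8, red, green, blue), "fovy" (degrees; the focal length in pixels is half the picture's height over the tangent of half this angle, whatever the lens; pixels are square), "cx", "cy" (the principal point, pixels), "rvec" (rotation vector, rad) and "tvec" (3), from world to camera coordinates, as OpenCV has them; the wrist camera has in their place "mount" (4x4, takes a point from camera to tool coordinates, whose origin is the TCP and whose axes are the flange's). Camera axes: x right, y down, z forward; pixel columns grow to the right and rows downward; lengths in m; the calibration is good to about 2 mm. The wrist camera is an equidistant fisheye: a pixel r from the principal point sees the ray r / f radians off the axis. A picture is of the moment at which its call begins: read the wrist's pose just before it. There is no depth.
- bot.job_done(): hands the job in; it is judged then, once.
The state is a dict: "clock": time; "qpos": joint angles; "qd": joint speeds; "joint_efforts": joint torques, N m; "position": TCP position; "tool_rot": TCP orientation; "force": force on the tool from outside, world axes, zero at the start; "moment": the same for the moment, N m; "grip_width": finger opening in m; "finger_force": force on a finger pad.
Only numpy, scipy, OpenCV 4.12 (cv2) and the standard library are available. Lean on these libraries where they do the work, as an engineer would, in place of code of your own. Each camera call takes 0.05 s, during which the arm holds its last target. There are 200 camera calls.

TASK

On top of the tilt-out drawer unit lie two flat wooden plant markers, one with a red-painted tip and one with a blue-painted tip. Push the red-tipped one along the top until just its red part, and no bare wood, sticks out past the end of the unit it points to, lying straight out over that edge, so that a gloved hand can take it later. Slide it only, never lift it, and leave the blue-tipped marker and the watering can, saucer and lopper where they are.

Things in the scene. Friction and masses are not known exactly. Their poses are not given: they have to be found in the camera images.
- unit: Tilt-out drawer unit standing fixed on the bench: grey body 200 mm deep (its x) by 360 mm long (its y) by 110 mm high, flat bare top; origin at the centre of its underside, z up. Four empty clear bins fill its +x face and may lean out a little there, below the top. The end face the markers point to is its -y face, 180 mm from the origin.
- edge (a point): Middle of the top edge of the unit's -y end face, the edge to be overhung: unit frame (0, -180, 110) mm, axes as the unit's. The edge runs along the unit's x; past the edge means more negative y in this frame.
- red_marker: Loose flat wooden marker, 200 mm long, 40 mm wide, 6 mm thick, 35 g or so, lying flat on the unit's top and pointing roughly along the unit's -y (up to about 0.2 rad off). Origin at the centre of its underside, 100 mm from the square tail end (-x) and 100 mm from the point of the tip (+x); x along its length, z up. The last 50 mm are painted red; of these the last 20 mm taper to a point.
- red_line (a point): On the red marker's centre line, underside, where bare wood meets red paint: marker frame x = +50 mm. It should come to lie over the edge.
- red_tail (a point): Middle of the red marker's square tail end, underside: marker frame x = -100 mm.
- blue_marker: The same kind of marker with a blue tip, lying beside the red one on the unit's top, about 100 mm away across the top centre to centre (either may be on either side; the blue one within about 0.08 rad of straight); same size and axes. To be left alone.
- can: Green plastic watering can on the bench, body 150 mm across, 190 mm high, spout reaching 180 mm from the origin along +x, handle 130 mm along -x; origin at the centre of its underside.
- saucer: Terracotta ceramic saucer on the bench, 130 mm across, 22 mm high; origin at the centre of its underside.
- lopper: Closed steel lopper lying on the bench to the left of the unit, blades pointing away from the robot, 400 mm long (from -315 mm at the handle ends to +95 mm at the blades along its x), 85 mm wide, 28 mm high; origin on the bench under the pivot.

How it is judged:
On the way:
1. the red point has come out past the edge, the marker flat on the unit (y of red_line in the frame of edge below 0.04 m and angle between red_marker's own z axis and vertical below 0.1 rad), for 0.1 s.
At the end, for the whole second after the job is handed in: The red marker lies flat and still on the unit's top, the line between wood and red paint within 8 mm of the unit's edge, pointing straight out within 0.17 rad (10 degrees); the blue marker is within 15 mm and the can, saucer and lopper are within 20 mm of where they began (y of red_line in the frame of edge between -0.008 and 0.008 m and x of red_line in the frame of edge between -0.085 and 0.085 m and z of red_marker in the frame of edge between -0.004 and 0.004 m and angle between the x axis of red_marker and the y axis of unit, either way round below 0.17 rad and angle between red_marker's own z axis and vertical below 0.05 rad and linear speed of red_marker below 0.01 m/s and distance of blue_marker from where it was at the start of the episode below 0.015 m and distance of each of can, saucer, lopper from where it was at the start of the episode below 0.02 m); the robot touches nothing.
It fails at once if the red marker is lifted or tipped (more than 12 mm off the top, or 0.2 rad) (z of red_marker in the frame of edge above 0.012 m or angle between red_marker's own z axis and vertical above 0.2 rad).
It fails at once if the blue marker is shifted more than 15 mm (distance of blue_marker from where it was at the start of the episode above 0.015 m).
It fails at once if the watering can is shifted more than 20 mm (distance of can from where it was at the start of the episode above 0.02 m).
It fails at once if the saucer is shifted more than 20 mm (distance of saucer from where it was at the start of the episode above 0.02 m).
It fails at once if the lopper is shifted more than 20 mm (distance of lopper from where it was at the start of the episode above 0.02 m).
It also fails if it takes over 58 s, if anything falls off the work surface, if the arm or the gripper's body presses on something with over 40 N, if the wrist force passes 120 N, or if a joint passes its speed limit or range.

## Working session

There is one attempt and no reset: what is moved stays moved. The work goes in short steps, Python scripts to look and compute and a tool call to move; the robot and the scene stay as the last step left them, time stands still between calls to the robot, and variables do not carry over. Pictures are saved under pics/ and viewed, at most 10 in all, crops included, and the job is handed in when it is done.

Besides the shell and the picture viewer there is one more tool, called after ">>>" by a JSON object that holds its "method" and its "body". jog_arm: Moves the arm, as the interface text tells. Shifts and turns lie within -1 to 1; 1 stands for 30 mm of shift or 0.08 rad of turn. Its arguments: {"type":"object","properties":{"motion":{"type":"array","items":{"type":"array","items":{"type":"number"}}},"newtons":{"type":"number"}},"required":["motion"]}

```bash
mkdir -p pics
cat > h.py <<'E'
import numpy as np,cv2
from workcell import bot
def cam(n):
    s=bot.observe(); f=bot.grab_frame(n); return s,f
def ray(f,u,v):
    F=f["pixels"].shape[0]/2/np.tan(np.radians(f["fovy"])/2)
    R=cv2.Rodrigues(np.array(f["rvec"],float))[0]; t=np.array(f["tvec"],float).ravel()
    d=R.T@np.array([(u-f["cx"])/F,(v-f["cy"])/F,1]); return -R.T@t,d
def onz(f,u,v,z):
    o,d=ray(f,u,v); return o+d*(z-o[2])/d[2]
def save(f,n): cv2.imwrite("pics/"+n,f["pixels"][:,:,::-1])
E
python3 - <<'E'
from h import *
a=cam("top")[1];b=cam("scene")[1]
im=np.hstack([a["pixels"],b["pixels"]])
for n,f in(("top",a),("scene",b)):
    save(f,n+"0.png"); print(n,f["fovy"],-cv2.Rodrigues(np.array(f["rvec"],float))[0].T@np.array(f["tvec"]).ravel())
s=bot.observe();print(s["position"],s["tool_rot"],s["grip_width"],s["force"])
E
```

```text
top 54.943099503036564 [ 0.43496099 -0.03250495  1.07339713]
scene 55.599005045318755 [1.32714711 0.33951635 0.80398844]
[0.24433666 0.57493764 0.23078873] [-3.14057472e+00  6.23155462e-05  2.73976797e+00] 0.08560028108543728 [-0.56527628  0.14503513  0.20700758]
```

View pics/top0.png

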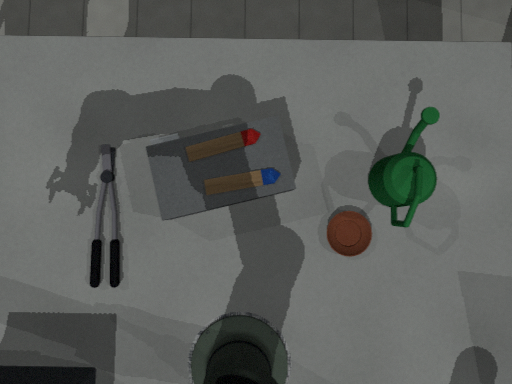

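View pics/scene0.png

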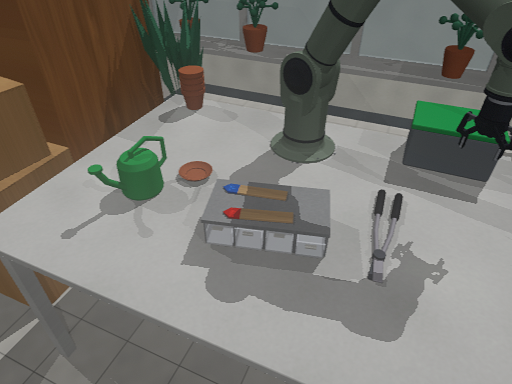

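Run:
```python
from h import *
a=cam("top")[1]
im=a["pixels"][80:235,130:315,::-1]
cv2.imwrite("pics/top1.png",cv2.resize(cv2.convertScaleAbs(im,alpha=1.6),None,fx=3.8,fy=3.8,interpolation=cv2.INTER_CUBIC))
hsv=cv2.cvtColor(a["pixels"],cv2.COLOR_RGB2HSV)
roi=np.zeros(hsv.shape[:2],np.uint8);roi[90:220,140:300]=1
for n,lo,hi in(("wood",(8,90,30),(25,255,255)),("red",(0,180,60),(6,255,255)),("blue",(100,150,60),(130,255,255))):
    m=cv2.inRange(hsv,lo,hi)*roi
    for c in cv2.findContours(m,0,1)[0]:
        if cv2.contourArea(c)>40:
            r=cv2.minAreaRect(c);P=np.array([onz(a,*p,.116) for p in cv2.boxPoints(r)])
            print(n,np.round(r[0],1),np.round(r[1],1),r[2],"\n",np.round(P[:,:2]*1000))
for p in[(148,148),(162.5,219),(295,188)]:print(p,np.round(onz(a,*p,.11)*1000))
```

```text
wood [232.8 182.1] [15.  56.2] 80.07376098632812 
 [[511.  96.]
 [539. -48.]
 [500. -55.]
 [473.  88.]]
wood [214.7 146.2] [14.8 56.7] 74.05460357666016 
 [[596. 146.]
 [640.   4.]
 [602.  -7.]
 [559. 135.]]
red [250.7 136.2] [14.3 17.7] 75.96376037597656 
 [[640.   3.]
 [652. -42.]
 [615. -51.]
 [603.  -7.]]
blue [270.6 175.5] [15.  17.4] 80.53767395019531 
 [[ 540.  -52.]
 [ 548.  -97.]
 [ 510. -103.]
 [ 501.  -59.]]
(148, 148) [593. 246. 110.]
(162.5, 219) [407. 202. 110.]
(295, 188) [ 493. -142.  110.]
```

View pics/top1.png

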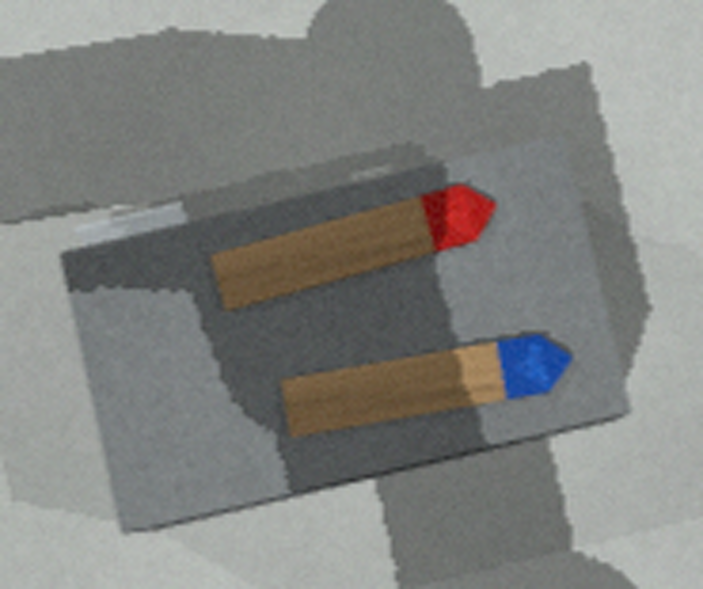

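The top view shows the unit's -y end at its right (crop corners about (568,140) and (627,410)). The red marker is the upper one, tail at about (218,283), with its red line about 105 mm short of the edge. I'll shut the fingers, turn so that tool -x runs along the marker, and go behind its tail.

>>> {"method": "jog_arm", "body": {"motion": [[0,0,0,1,0],[0,0,0,1,0],[0,0,0,1,0],[0,0,0,1,0],[0,0,0,1,0],[0,0,0,1,0],[0,0,0,1,0],[0,0,0,1,0],[0,0,0,1,0],[0,0,0,1,0],[0,0,0,0.9,0]]}}

```text
clock: 1.25
position: [0.2444, 0.5751, 0.2311]
tool_rot: [-3.141, 0.0, 1.864]
force: [-0.0, 0.9, 0.2]
grip_width: 0.0001
finger_force: 0.0
```

>>> {"method": "jog_arm", "body": {"motion": [[-0.8,0.3,0,0,0],[-0.8,0.3,0,0,0],[-0.8,0.3,0,0,0],[-0.8,0.3,0,0,0],[-0.8,0.3,0,0,0],[-0.8,0.3,0,0,0],[-0.8,0.3,0,0,0],[-0.8,0.3,0,0,0],[-0.8,0.3,0,0,0],[-0.8,0.3,0,0,0],[0,0,0,0,0]]}}

```text
clock: 2.35
position: [0.4028, 0.3691, 0.2314]
tool_rot: [3.141, 0.001, 1.863]
force: [0.3, -0.5, -0.8]
grip_width: 0.0002
finger_force: 0.0
```

>>> {"method": "jog_arm", "body": {"motion": [[-0.8,0.37,0,0,0],[-0.8,0.37,0,0,0],[-0.8,0.37,0,0,0],[-0.8,0.37,0,0,0],[-0.8,0.37,0,0,0],[-0.8,0.37,0,0,0],[-0.8,0.37,0,0,0],[-0.8,0.37,0,0,0],[-0.8,0.37,0,0,0],[0,0,0,0,0]]}}

```text
clock: 3.35
position: [0.5612, 0.1919, 0.2311]
tool_rot: [3.141, 0.001, 1.864]
force: [0.1, -0.4, -0.0]
grip_width: -0.0003
finger_force: 0.0
```

```bash
cat >> h.py <<'E'
from scipy.spatial.transform import Rotation as Ro
def wz(s,f,u,v,z):
    F=f["pixels"].shape[0]/2/np.tan(np.radians(f["fovy"])/2)
    p=np.array([u-f["cx"],v-f["cy"]]);r=np.hypot(*p);th=r/F
    d=np.r_[p/r*np.sin(th),np.cos(th)] if r>0 else np.array([0,0,1.])
    M=np.array(f["mount"]);R=Ro.from_euler("xyz",s["tool_rot"]).as_matrix()
    o=s["position"]+R@M[:3,3];d=R@M[:3,:3]@d
    return o+d*(z-o[2])/d[2]
E
python3 - <<'E'
from h import *
s,f=cam("wrist");save(f,"w0.png");print(s["position"],s["tool_rot"],f["mount"],f["fovy"])
hsv=cv2.cvtColor(f["pixels"],cv2.COLOR_RGB2HSV)
for n,lo,hi in(("wood",(8,90,30),(25,255,255)),("red",(0,180,60),(6,255,255)),("blue",(100,150,60),(130,255,255))):
    for c in cv2.findContours(cv2.inRange(hsv,lo,hi),0,1)[0]:
        if cv2.contourArea(c)>150:
            P=np.array([wz(s,f,*p[0],.116)[:2] for p in c],np.float32)*1000
            r=cv2.minAreaRect(P);print(n,cv2.minAreaRect(c)[0],r[1],"\n",np.round(cv2.boxPoints(r)))
E
```

```text
[0.56116387 0.19194116 0.23112811] [3.14135968e+00 1.43057663e-03 1.86397840e+00] [[-2.60721461e-04 -9.56337195e-01 -2.92265463e-01  7.42232126e-02]
 [ 9.99999567e-01  1.17661023e-05 -9.30570814e-04  9.18671951e-04]
 [ 8.93378308e-04 -2.92265579e-01  9.56336778e-01 -1.43959718e-01]
 [ 0.00000000e+00  0.00000000e+00  0.00000000e+00  1.00000000e+00]] 65.70646984690485
wood (261.5, 321.5) (15.025547981262207, 35.74799346923828) 
 [[594.  59.]
 [605.  24.]
 [619.  29.]
 [609.  63.]]
wood (170.55519104003906, 272.162109375) (39.610198974609375, 44.018775939941406) 
 [[473.  91.]
 [481.  48.]
 [520.  55.]
 [512.  98.]]
```

View pics/w0.png

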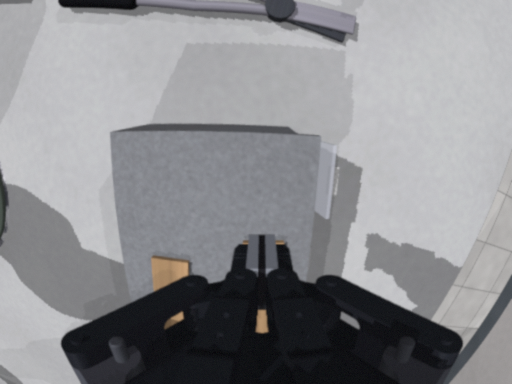

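The wrist view shows the red marker's tail centred under the fingers at about (264,241), finger centre column 262, which agrees with the top view. It lies 54 mm ahead along tool -x, about 1 mm off sideways. Descending behind the tail.

>>> {"method": "jog_arm", "body": {"motion": [[0,0.03,0.8,0,0],[0,0,0.8,0,0],[0,0,0.8,0,0],[0,0,0.8,0,0],[0,0,0.4,0,0],[0,0,0.2,0,0],[0,0,0.12,0,0],[0,0,0,0,0],[0,0,0,0,0]]}}

```text
clock: 4.3
position: [0.5607, 0.1952, 0.1145]
tool_rot: [3.141, -0.0, 1.868]
force: [-0.6, 0.3, 0.5]
grip_width: -0.0002
finger_force: 0.0
```

>>> {"method": "jog_arm", "body": {"motion": [[0,0,0.07,0,0],[-0.4,0,0,0,0],[-0.4,0,0,0,0],[-0.3,0,0,0,0],[-0.3,0,0,0,0],[-0.3,0,0,0,0],[-0.3,0,0,0,0],[-0.3,0,0,0,0],[-0.3,0,0,0,0],[-0.3,0,0,0,0],[0,0,0,0,0],[0,0,0,0,0]]}}

```text
clock: 5.5
position: [0.5857, 0.1118, 0.1115]
tool_rot: [-3.141, -0.0, 1.867]
force: [0.3, 0.5, 0.5]
grip_width: 0.0002
finger_force: 0.0
```

```bash
cat > m.py <<'E'
from h import *
import sys
a=cam("top")[1]
e=np.array([493,-142.]);d=np.array([.242,-.970]);ex=np.array([.970,.242])
hsv=cv2.cvtColor(a["pixels"],cv2.COLOR_RGB2HSV)
for n,lo,hi in(("wood",(8,90,30),(25,255,255)),("red",(0,150,50),(6,255,255)),("blue",(100,150,60),(130,255,255))):
    m=cv2.inRange(hsv,lo,hi);m[:95]=0;m[225:]=0;m[:,:140]=0;m[:,320:]=0
    for c in cv2.findContours(m,0,1)[0]:
        if cv2.contourArea(c)>40:
            P=np.array([onz(a,*p,.116)[:2] for p in cv2.boxPoints(cv2.minAreaRect(c))])*1000
            print(n,np.round(P).tolist(),"past/across:",np.round(np.c_[(P-e)@d,(P-e)@ex-100],1).tolist())
if len(sys.argv)>1:
    im=a["pixels"][80:235,130:330,::-1]
    cv2.imwrite("pics/"+sys.argv[1],cv2.resize(cv2.convertScaleAbs(im,alpha=1.6),None,fx=3.8,fy=3.8,interpolation=cv2.INTER_CUBIC))
E
python3 m.py t2.png
```

```text
wood [[511.0, 95.0], [539.0, -48.0], [501.0, -55.0], [473.0, 88.0]] past/across: [[-225.9, -24.8], [-80.1, -32.6], [-82.3, -71.2], [-227.7, -63.4]]
wood [[610.0, 102.0], [654.0, -39.0], [616.0, -50.0], [573.0, 91.0]] past/across: [[-208.7, 72.9], [-61.2, 80.7], [-59.5, 41.4], [-206.6, 33.7]]
red [[654.0, -39.0], [667.0, -82.0], [629.0, -93.0], [616.0, -50.0]] past/across: [[-60.9, 80.7], [-16.1, 83.0], [-14.4, 43.7], [-59.1, 41.4]]
blue [[539.0, -52.0], [548.0, -96.0], [510.0, -104.0], [501.0, -59.0]] past/across: [[-76.2, -33.3], [-31.0, -35.5], [-33.1, -74.2], [-78.2, -72.0]]
```

View pics/t2.png

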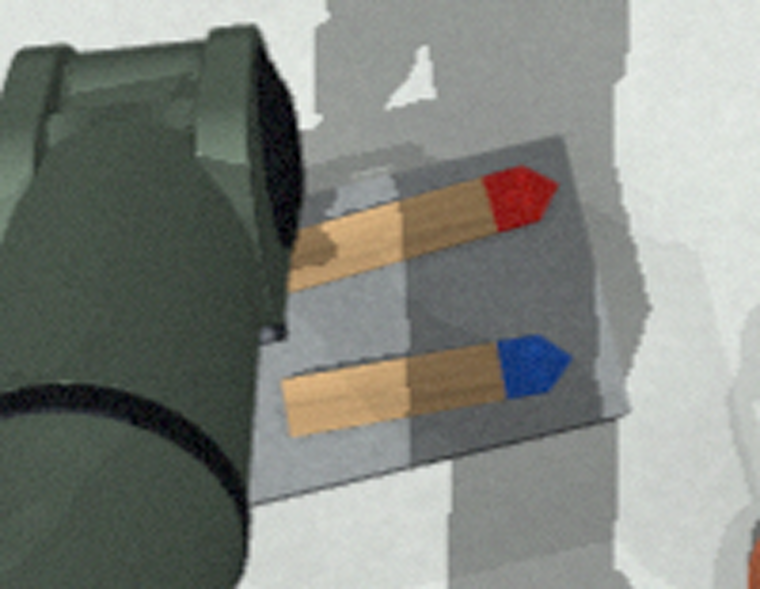

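The marker slid 45 mm, straight and flat. Its red line (crop about (490,205)) is 60 mm short of the edge, which runs from (563,137) to (627,412). Pushing on.

>>> {"method": "jog_arm", "body": {"motion": [[-0.3,0,0,0,0],[-0.3,0,0,0,0],[-0.3,0,0,0,0],[-0.3,0,0,0,0],[-0.2,0,0,0,0],[-0.1,0,0,0,0],[0,0,0,0,0],[0,0,0,0,0]]}}

```text
clock: 6.35
position: [0.5989, 0.069, 0.1116]
tool_rot: [-3.142, -0.0, 1.868]
force: [0.2, -0.7, -1.0]
grip_width: 0.0002
finger_force: 0.0
```

```bash
python3 m.py t3.png
python3 - <<'E'
from h import *
a=bot.grab_frame("top")
for p in[(563,137),(596,265),(627,412),(126,532)]:
    q=onz(a,130+p[0]/3.8,80+p[1]/3.8,.11)[:2]*1000; print(q.round(), ((q-[493,-142])@[.242,-.970]).round(1))
E
```

```text
wood [[519.0, 58.0], [539.0, -48.0], [501.0, -55.0], [481.0, 50.0]] past/across: [[-187.5, -26.8], [-80.2, -32.8], [-82.5, -71.4], [-189.5, -65.3]]
wood [[628.0, 46.0], [666.0, -81.0], [628.0, -92.0], [590.0, 35.0]] past/across: [[-149.6, 76.1], [-17.4, 82.3], [-15.9, 42.9], [-147.8, 36.8]]
red [[665.0, -81.0], [681.0, -123.0], [643.0, -136.0], [628.0, -93.0]] past/across: [[-17.7, 82.1], [27.1, 86.5], [30.3, 47.1], [-14.4, 42.9]]
blue [[540.0, -52.0], [548.0, -96.0], [510.0, -103.0], [501.0, -59.0]] past/across: [[-76.2, -32.8], [-31.5, -35.0], [-33.6, -74.2], [-78.2, -72.0]]
[684. -96.] 1.6
[ 594. -120.] 3.0
[ 492. -142.] -0.1
[405. 200.] -352.8
```

View pics/t3.png

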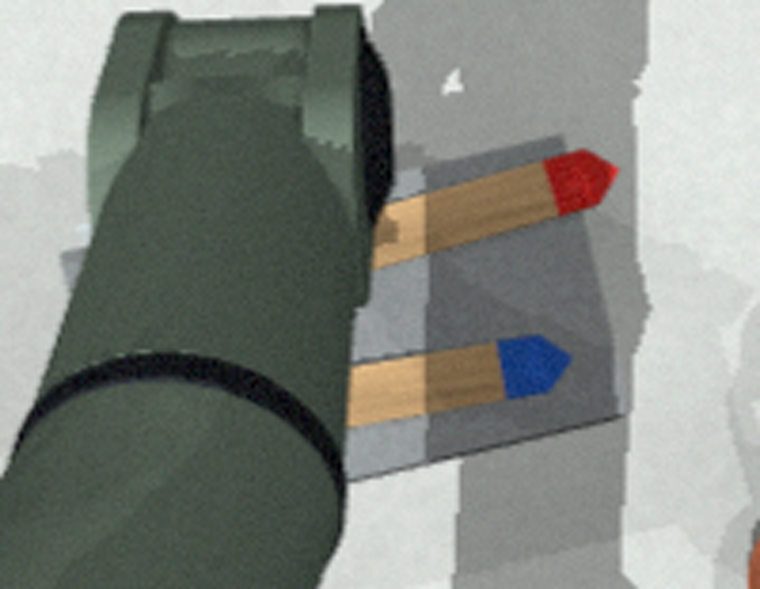

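The point now sticks out past the edge, and the red line at about (551,188) is some 18 mm short of it (edge line about (571,180)). Pushing the last 18 mm.

>>> {"method": "jog_arm", "body": {"motion": [[-0.2,0,0,0,0],[-0.2,0,0,0,0],[-0.1,0,0,0,0],[-0.1,0,0,0,0],[0,0,0,0,0],[0,0,0,0,0]]}}

```text
clock: 7.05
position: [0.6042, 0.0516, 0.1116]
tool_rot: [3.142, -0.0, 1.868]
force: [0.7, 0.3, 0.4]
grip_width: -0.0001
finger_force: 0.0
```

>>> {"method": "jog_arm", "body": {"motion": [[0.3,0,0,0,0],[0.6,0,0,0,0],[0,0,-0.5,0,0],[0,0,-0.8,0,0],[0,0,-0.8,0,0],[0.5,0,-0.8,0,0],[0.8,0,0,0,0],[0.8,0,0,0,0],[0.8,0,0,0,0],[0.8,0,0,0,0],[0.8,0,0,0,0],[0,0,0,0,0]]}}

```text
clock: 8.25
position: [0.5555, 0.2105, 0.1989]
tool_rot: [3.141, -0.002, 1.872]
force: [0.1, -0.0, -1.6]
grip_width: -0.0001
finger_force: 0.0
```

```bash
python3 m.py t4.png
```

```text
wood [[511.0, 95.0], [539.0, -48.0], [501.0, -55.0], [473.0, 88.0]] past/across: [[-225.9, -24.8], [-80.2, -32.6], [-82.4, -71.2], [-227.7, -63.4]]
wood [[627.0, 44.0], [672.0, -97.0], [634.0, -109.0], [590.0, 32.0]] past/across: [[-148.1, 75.4], [0.0, 84.0], [1.8, 44.4], [-145.9, 35.9]]
red [[671.0, -98.0], [684.0, -140.0], [646.0, -151.0], [633.0, -109.0]] past/across: [[0.2, 83.2], [44.7, 85.5], [46.2, 46.5], [1.8, 44.2]]
blue [[539.0, -52.0], [548.0, -96.0], [510.0, -104.0], [501.0, -59.0]] past/across: [[-76.2, -33.3], [-31.0, -35.5], [-33.1, -74.2], [-78.2, -72.0]]
```

View pics/t4.png

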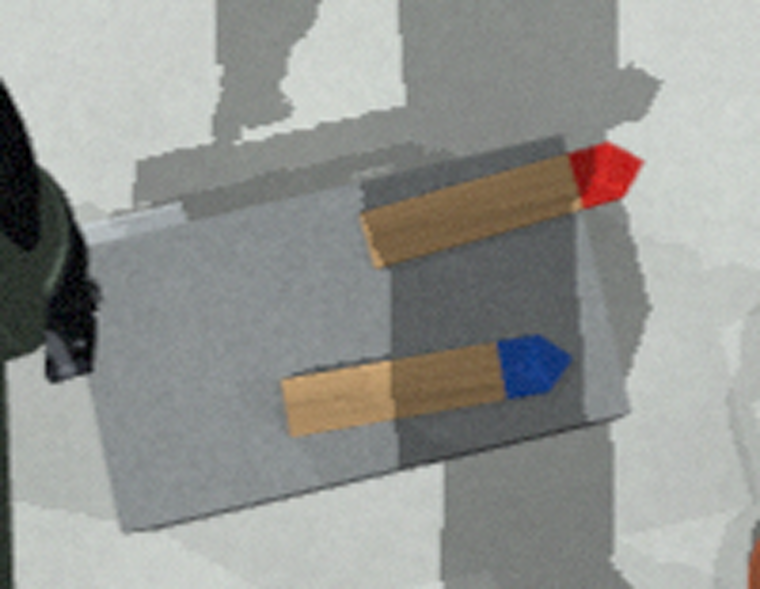

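The red line at about (575,183) lies on the edge line to within about 2 mm, and the marker is about 3° off straight. The blue marker hasn't moved and the arm is clear. Handing in.

```bash
python3 -c "
from workcell import bot
print(bot.job_done())"
```

```text
the job is handed in; nothing more can be done
None
```

I slid the red marker out until its paint line lay within about 2 mm of the unit's edge, pointing about 3° off straight, with the blue marker unmoved and the arm clear; I handed it in at about 8 s, and no verdict came back.

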